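# Report the bracket that lacks its bridge plate

### The arm

A 6-joint arm with a two-finger parallel gripper is mounted at the origin on the work surface. World frame = base frame: x ahead of the robot, y to its left, z up, the work surface at z = 0. Lengths are in m, angles in rad, forces in N, time in s.
With the tool pointing down it reaches from about 0.275 to 0.85 m from the base axis. Payload 5.2 kg.
Tool frame: the origin (TCP) lies between the finger pads, 19 mm behind the fingertips; this is the grasp point; z points along the fingers, y is the line along which they close (so a half turn about z gives the same grasp; the last joint's range is limited). The gripper opens to 85 mm and grips with 20 to 120 N. Pads are 22 mm wide; open, the fingers measure 114 mm over their backs; the gripper's body (76 mm by 85 mm) begins 54 mm behind the grasp point. The pads swing forward as they close: fully open they stand 13 mm farther back than shut.
Start: joints at [1.042, 0.259, 1.535, -0, 1.348, -0.203], TCP at [0.176, 0.521, 0.25] pointing down, gripper open.
Joint ranges: [-3.14, 3.14], [-0.91, 2.08], [0.19, 2.58], [-1.22, 4.36], [0.22, 2.71], [-3.12, 3.12]. Speed limits (rad/s): [2.57, 2.57, 3.14, 3.14, 3.14, 3.14].

### API

Orientations are given as a unit quaternion [x, y, z, w].
In Python, from plant import ctrl gives the robot as it stands.
- The arm moves only by the tool arm_command, never from a script. Its argument "commands" is a list that holds one entry, the list of rows, each a list of 5 numbers: the closure, from -1 (fully open) to 1 (shut), then the shift along the tool's x, y, z in mm, then the turn about the tool's z in degrees. A call has 1 to 12 rows; each row shifts and turns the commanded pose from where the row before left it, along the tool's axes as they then stand; what a row does not reach is not made up. A row lasts 1/12 s, in which the tool goes at most 41.7 mm and 7.16 degrees, less where a joint would pass 70% of its speed; a pose out of reach is approached as far as the arm can. A call with a gripper value outside its range is refused whole. The fingers move at their own pace and stop on an object; "grip_force" is the grip in N (left out, the last holds). Time passes only in rows, so rows that do not move let the fingers close. It gives the time, the measured TCP pose, the force, the opening and the grip force at its end, in the units of the state.
- ctrl.get_state(): the state, without advancing time (a new reading comes with each control period).
- ctrl.grab_frame(name): name is "side" or "top"; returns the picture (384x512x3 uint8, red, green, blue); there is no depth.
- ctrl.camera_params(name): a dict with "fx", "fy", "cx", "cy" (pixels), "dist" ([k1, k2, p1, p2, k3] as OpenCV has them; the pictures are not rectified), "rvec" (rotation vector, rad) and "tvec" (3), from world to camera coordinates, as OpenCV has them. Camera axes: x right, y down, z forward; pixel columns grow to the right and rows downward; lengths in m; the calibration is good to about 2 mm. A picture is of the moment at which its call begins. camera_params takes no time and is no camera call.
- ctrl.hand_in(): hands the job in; it is judged then, once.
The state is a dict: "clock": time; "joint_pos": joint angles; "dq": joint speeds; "tau": joint torques, N m; "tool_pos": TCP position; "eef_rot": TCP orientation; "wrist_force": force on the tool from outside, world axes, zero at the start; "wrist_torque": the same for the moment, N m; "finger_gap": finger opening in m; "grasp_force": force on a finger pad.
Only numpy, scipy, OpenCV 4.12 (cv2) and the standard library are available. Lean on these libraries where they do the work, as an engineer would, in place of code of your own. Each camera call takes 0.05 s, during which the arm holds its last target. There are 200 camera calls.

### The job

One of the four aluminium brackets is missing the flat bridge plate across its top: report it to the logging camera by pointing the fingers down at the middle of that bracket, fingertips two or three centimetres above its top, for two seconds, and then press the larger button on the grey box fully down and let it come back up. Then, in the same way, point down at the middle of the loose plate it needs (the rectangular one that is as long as the bracket is wide) for two seconds, and finish still pointing at it. Do not press the small button, and do not touch or move any bracket, plate, key set or bottle.

Things in the scene. Friction and masses are not known exactly. Their poses are not given: they have to be found in the camera images.
- bracket_open: The bracket to report, of bare aluminium, standing on the mat: base 56 (x) x 78 (y) x 12 mm with two upright cheeks, each 40 (x) x 12 (y) mm, centred 33 mm either side of the middle in its y and reaching up to 90 mm; nothing across the top, so that from above a 54 mm wide gap is seen between the cheeks. Origin: centre of its underside; z up. Loose.
- bracket_open_top (a point): Point midway between the cheeks of bracket_open, level with their tops, 90 mm above the mat: the middle of its top. z up.
- bracket_a: Complete bracket of bare aluminium: like bracket_open (base 56 x 78 mm, two cheeks), but with a flat bridge plate 30 x 78 x 10 mm lying across the tops of both cheeks; 100 mm high in all. Origin: centre of its underside; z up. Loose; leave it alone.
- bracket_b: Complete bracket of bare aluminium: like bracket_open (base 56 x 78 mm, two cheeks), but with a flat bridge plate 30 x 78 x 10 mm lying across the tops of both cheeks; 100 mm high in all. Origin: centre of its underside; z up. Loose; leave it alone.
- bracket_c: Complete bracket of bare aluminium: like bracket_open (base 56 x 78 mm, two cheeks), but with a flat bridge plate 30 x 78 x 10 mm lying across the tops of both cheeks; 100 mm high in all. Origin: centre of its underside; z up. Loose; leave it alone.
- bridge_plate: The missing part: loose rectangular aluminium plate lying flat on the mat, 78 (its x) x 30 (its y) x 10 mm, with a small dark hole near each end. Origin: centre of its underside; z up.
- bridge_plate_top (a point): Centre of the upper face of bridge_plate, 10 mm above the mat. z up.
- short_plate: Loose aluminium plate lying flat, 44 x 30 x 10 mm, one hole in its middle: too short. Origin: centre of its underside. Leave it alone.
- square_plate: Loose square aluminium plate lying flat, 50 x 50 x 10 mm, four holes. Origin: centre of its underside. Leave it alone.
- long_bar: Loose narrow aluminium bar lying flat, 110 (its x) x 16 x 10 mm, three holes. Origin: centre of its underside. Leave it alone.
- log_box: Fixed grey control box, 90 (x) x 120 (y) x 45 mm high, with two black push buttons on its top: the large one 30 mm to its +y, the small one 32 mm to its -y. Origin: centre of its underside; z up.
- log_button_top (a point): Middle of the upper face of the large round black button (36 mm across) on the box, 67 mm above the mat when it is up; it moves down with the button. The fixed ring around it, 52 mm across, is 57 mm above the mat. The small button's top is 66 mm above the mat.
- log_button (a joint): Travel of the large button in m: 0 = up, 0.006 = fully down. A spring returns it; fully down takes about 5 N.
- small_button (a joint): Travel of the small button (18 mm across) in m: 0 = up, 0.005 = down. Leave it alone.
- key_set: Set of steel hex keys in a dark blue-violet holder lying on the mat, about 105 (its x) x 45 x 25 mm. Origin: on the mat near the middle of the set. Leave it alone.
- glue_bottle: Small upright bottle with a red cap, 38 mm across, 110 mm high. Origin: centre of its underside. Leave it alone.

How it is judged:
By the outcome, as a careful person would: the job done as asked, in the order asked, and still so for the second after the job is handed in, with the robot touching nothing.
It also fails if it takes over 48 s, if anything falls off the work surface, if the arm or the gripper's body presses on something with over 40 N, if the wrist force passes 120 N, or if a joint passes its speed limit or range.

## Working session

There is one attempt and no reset: what is moved stays moved. The work goes in short steps, Python scripts to look and compute and a tool call to move; the robot and the scene stay as the last step left them, time stands still between calls to the robot, and variables do not carry over. Pictures are saved under pics/ and viewed, at most 10 in all, crops included, and the job is handed in when it is done.

Besides the shell and the picture viewer there is one more tool, called after "Emit:" as name(argument=value, ...) on one line, values as JSON. arm_command: Moves the arm, as the interface text tells. Its arguments: {"type":"object","properties":{"commands":{"type":"array","items":{"type":"array","items":{"type":"array","items":{"type":"number"}}}},"grip_force":{"type":"number"}},"required":["commands"]}

```bash
mkdir -p pics; cat > h.py <<'E'
import numpy as np, cv2
from plant import ctrl
def ray(cam,uv,z):
    p=ctrl.camera_params(cam); K=np.array([[p['fx'],0,p['cx']],[0,p['fy'],p['cy']],[0,0,1.]])
    R=cv2.Rodrigues(np.array(p['rvec'],float))[0]; t=np.array(p['tvec'],float).ravel()
    n=cv2.undistortPoints(np.array(uv,float).reshape(-1,1,2),K,np.array(p['dist'],float)).reshape(-1,2)
    d=np.c_[n,np.ones(len(n))]@R; c=-R.T@t
    return c+d*((z-c[2])/d[:,2])[:,None]
def proj(cam,P):
    p=ctrl.camera_params(cam); K=np.array([[p['fx'],0,p['cx']],[0,p['fy'],p['cy']],[0,0,1.]])
    return cv2.projectPoints(np.array(P,float).reshape(-1,1,3),np.array(p['rvec'],float),np.array(p['tvec'],float),K,np.array(p['dist'],float))[0].reshape(-1,2)
E
python3 - <<'E'
from h import *
for n in('top','side'):
    f=ctrl.grab_frame(n); cv2.imwrite(f'pics/{n}0.png',f[:,:,::-1])
    cv2.imwrite(f'pics/{n}0b.png',cv2.resize(f[:,:,::-1],(800,600),interpolation=cv2.INTER_CUBIC))
    p=ctrl.camera_params(n);R=cv2.Rodrigues(np.array(p['rvec'],float))[0];print(n,-R.T@np.array(p['tvec']).ravel())
s=ctrl.get_state();print(s['clock'],s['tool_pos'],s['eef_rot'],s['finger_gap'])
E
```

```text
top [ 0.47922846 -0.01608892  1.071629  ]
side [ 0.39076563 -0.81999464  0.59856966]
0.1 [0.17577723 0.52069326 0.24925805] [ 1.62158982e-01  9.86764296e-01 -7.76924589e-04 -2.92266916e-04] 0.08538340026009565
```

View pics/top0b.png

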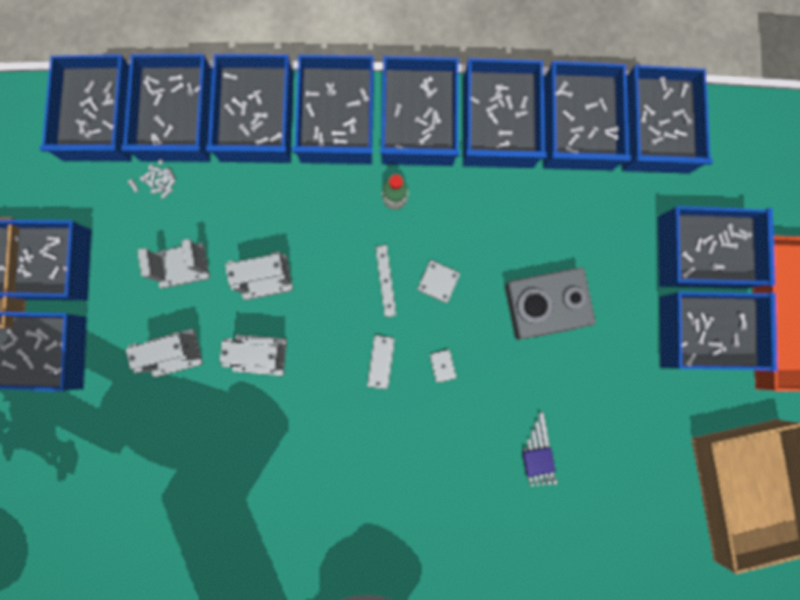

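View pics/side0b.png

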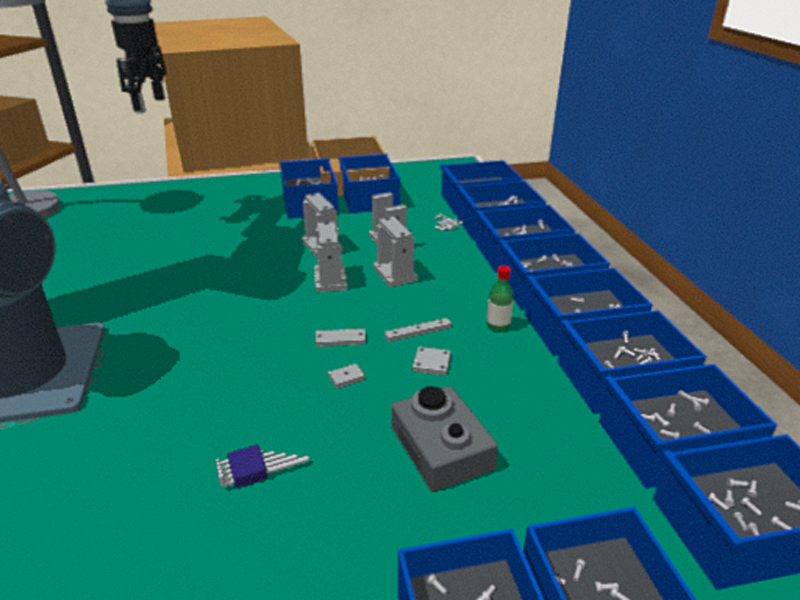

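The top view (800x600) shows the open bracket at about (173,262), the three complete brackets nearby, the bridge plate at (381,361), the short plate at (443,366) and the large button at (535,305). The side view agrees with this.

```bash
python3 - <<'E'
from h import *
f=cv2.imread('pics/top0.png'); hsv=cv2.cvtColor(f,cv2.COLOR_BGR2HSV)
s=.64
def blobs(m,z,name,roi,amin=30):
    x0,y0,x1,y1=[int(v*s) for v in roi]; mm=np.zeros_like(m); mm[y0:y1,x0:x1]=m[y0:y1,x0:x1]
    for c in cv2.findContours(mm,cv2.RETR_EXTERNAL,cv2.CHAIN_APPROX_NONE)[0]:
        if cv2.contourArea(c)<amin: continue
        P=ray('top',c.reshape(-1,2),z)
        r=cv2.minAreaRect((P[:,:2]*1000).astype(np.float32)); M=cv2.moments(c); u=[M['m10']/M['m00'],M['m01']/M['m00']]
        print(name,'uv',np.round(u,1),'ctr',np.round(r[0],1),'size',np.round(r[1],1),'ang',round(r[2],1))
al=((hsv[:,:,1]<40)&(hsv[:,:,2]>150)).astype(np.uint8)*255
blobs(al,.01,'plates',(350,230,470,400))
blobs(al,.1,'brk',(110,215,300,385))
dk=(hsv[:,:,2]<45).astype(np.uint8)*255
blobs(dk,.067,'btn',(500,265,600,345),5)
crop=f[145:190,80:145]; cv2.imwrite('pics/crop.png',cv2.resize(crop,(780,540),interpolation=cv2.INTER_CUBIC))
fs=cv2.imread('pics/side0.png'); cv2.imwrite('pics/crops.png',cv2.resize(fs[110:190,185:275],(675,600),interpolation=cv2.INTER_CUBIC))
E
```

```text
plates uv [283.  233.8] ctr [ 471.8 -109.2] size [43.2 30. ] ang 14.8
plates uv [243.4 231.2] ctr [476.1 -13.3] size [30.  77.3] ang 82.9
plates uv [280.2 179.7] ctr [ 603.  -100.8] size [49.7 50.4] ang 67.0
plates uv [246.5 179.4] ctr [602.7 -18.3] size [108.8  16.2] ang 8.9
brk uv [159.7 227.1] ctr [482.2 174.7] size [77.3 48.1] ang 87.2
brk uv [102.  227.5] ctr [477.9 296.4] size [ 49.7 100.4] ang 15.6
brk uv [164.9 176.3] ctr [593.7 163.1] size [55.  87.4] ang 11.2
brk uv [ 91.7 167.6] ctr [611.2 331.2] size [37.7 11.1] ang 10.3
brk uv [115.1 170. ] ctr [612.1 277.5] size [59.5 69.7] ang 12.3
```

View pics/crop.png

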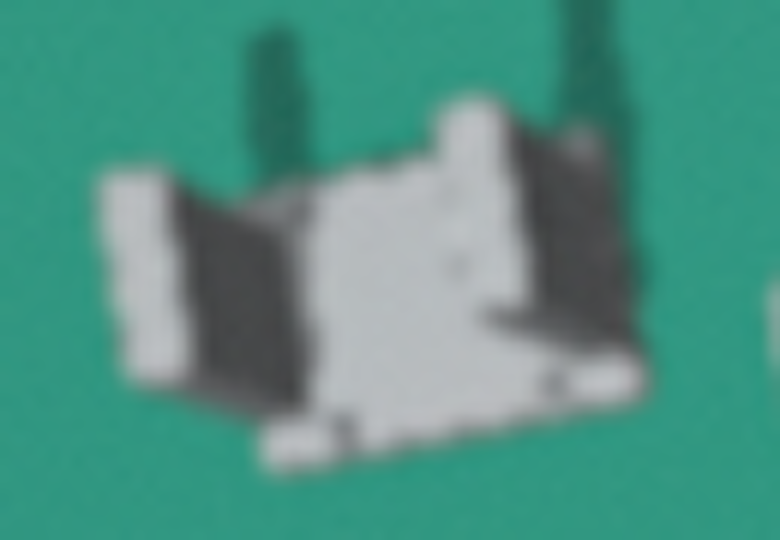

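View pics/crops.png

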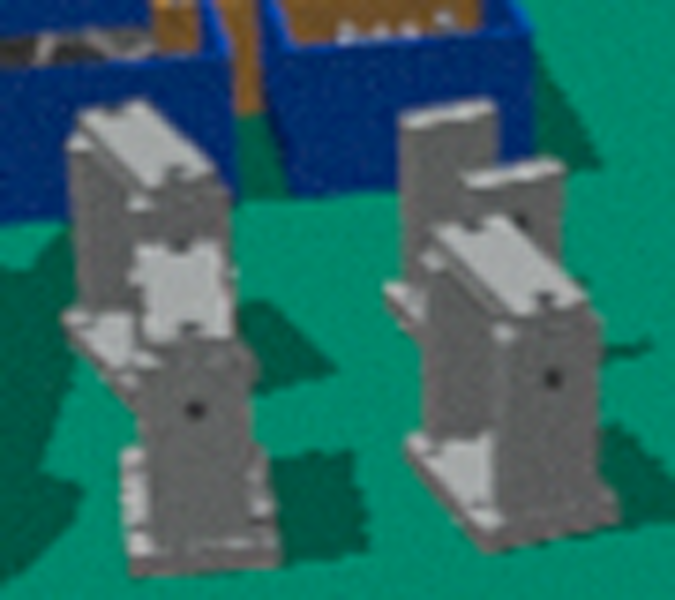

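The crops show left cheek top centred at crop (146,276) and right at (486,203), in a 12x crop whose origin is (80,145). The open bracket is unmistakable in both views. Next I measure it and the button in both views.

```bash
python3 - <<'E'
from h import *
c=np.array([[146,276],[486,203]])/12+[79.5,144.5]
P=ray('top',c,.09);print(P,np.linalg.norm(P[0]-P[1]),'mid',P.mean(0))
mid=P.mean(0)
# side: cheek tops at crop 7.5x origin (185,110)
c2=np.array([[447,113],[513,172]])/7.5+[184.5,109.5]
Q=ray('side',c2,.09);print('side',Q,Q.mean(0))
for n,roi in(('top',(500,265,600,345)),('side',(385,380,500,490))):
    g=cv2.cvtColor(cv2.imread(f'pics/{n}0.png'),cv2.COLOR_BGR2GRAY)
    x0,y0,x1,y1=[int(v*.64) for v in roi]; m=np.zeros_like(g); m[y0:y1,x0:x1]=(g[y0:y1,x0:x1]<(50))*255
    for k in cv2.findContours(m,cv2.RETR_EXTERNAL,cv2.CHAIN_APPROX_NONE)[0]:
        if cv2.contourArea(k)<15: continue
        W=ray(n,k.reshape(-1,2),.067)*1000; print(n,np.round((W.min(0)+W.max(0))/2,1),np.round(np.ptp(W,0),1))
    print(g[195,343],g[190,368])
hs=cv2.cvtColor(cv2.imread('pics/side0.png'),cv2.COLOR_BGR2HSV); m=((hs[:,:,1]<40)&(hs[:,:,2]>130)).astype(np.uint8)*255
m[:,:195]=0;m[:,240:]=0;m[:205]=0;m[223:]=0
for k in cv2.findContours(m,cv2.RETR_EXTERNAL,cv2.CHAIN_APPROX_NONE)[0]:
    r=cv2.minAreaRect((ray('side',k.reshape(-1,2),.01)[:,:2]*1000).astype(np.float32));print('plate side',r)
s=ctrl.get_state();R=cv2.Rodrigues
from scipy.spatial.transform import Rotation as Ro
print(Ro.from_quat(s['eef_rot']).as_matrix().round(4))
E
```

```text
[[0.61332533 0.33508211 0.09      ]
 [0.62834654 0.27009332 0.09      ]] 0.06670217477930591 mid [0.62083594 0.30258771 0.09      ]
side [[0.61238701 0.33579545 0.09      ]
 [0.62703349 0.27182299 0.09      ]] [0.61971025 0.30380922 0.09      ]
top [ 563.7 -239.7   67. ] [28.  28.1  0. ]
46 41
side [ 514.4 -319.4   67. ] [13.9 51.4  0. ]
side [ 573.9 -307.3   67. ] [15.9 20.7  0. ]
side [ 561.  -246.5   67. ] [33.6 41.3  0. ]
36 116
plate side ((475.83477783203125, -14.016319274902344), (28.71965789794922, 77.32276916503906), 83.66668701171875)
[[-9.474e-01  3.200e-01 -8.000e-04]
 [ 3.200e-01  9.474e-01 -1.400e-03]
 [ 3.000e-04 -1.600e-03 -1.000e+00]]
```

Emit:
arm_command(commands=[[[1,-10,-1,0,0],[1,-20,-3,0,0],[1,-30,-4,0,0],[1,-30,-4,0,0],[1,-30,-4,0,0],[1,-30,-4,0,0],[1,-30,-4,0,0],[1,-30,-4,0,0],[1,-30,-4,0,0],[1,-30,-4,0,0],[1,-30,-4,0,0],[1,-30,-4,0,0]]], grip_force=20)

```text
clock: 1.1
tool_pos: [0.4762, 0.3721, 0.2497]
eef_rot: [0.162, 0.987, -0.0, -0.0]
wrist_force: [-0.1, 0.3, -0.1]
finger_gap: 0.0003
grasp_force: 0.0
```

Emit:
arm_command(commands=[[[1,-30,-4,0,0],[1,-30,-4,0,0],[1,-30,-4,0,0],[1,-30,-4,0,0],[1,-25,-3,0,0],[1,-15,-2,10,0],[1,0,0,20,0],[1,0,0,25,0],[1,0,0,20,0],[1,0,0,10,0],[1,0,0,0,0],[1,0,0,0,0]]])

```text
clock: 2.1
tool_pos: [0.6191, 0.3027, 0.1646]
eef_rot: [0.162, 0.987, -0.0, -0.001]
wrist_force: [0.3, -0.4, 0.8]
finger_gap: -0.0001
grasp_force: 0.0
```

```bash
python3 - <<'E'
from h import *
p=np.array(ctrl.get_state()['tool_pos']); f=ctrl.grab_frame('side')[:,:,::-1].copy()
print(p); q=proj('side',[p-[0,0,.019],p-[0,0,.032],[.62,.303,.09]]); print(q)
x,y=190,60
c=cv2.resize(f[y:y+100,x:x+120],(720,600),interpolation=cv2.INTER_CUBIC)
for a,col in zip(q,((0,0,255),(0,255,255),(255,0,255))):
    u=((a-[x,y]+.5)*6).astype(int); cv2.circle(c,tuple(int(v) for v in u),3,col,-1)
cv2.imwrite('pics/s1.png',c)
E
```

```text
[0.61906649 0.3026857  0.16456359]
[[248.19500152 111.58301271]
 [248.21520804 115.63554951]
 [248.55477828 128.51674425]]
```

View pics/s1.png

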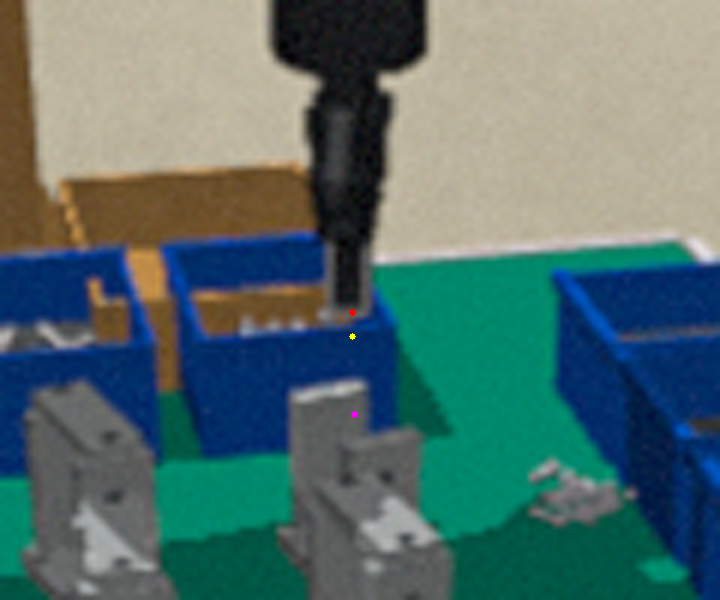

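With the fingers shut, the tips (crop y≈315) match the projected TCP − 19 mm, right over the middle of the open bracket. I'll lower 31 mm and hold.

Emit:
arm_command(commands=[[[1,0,0,10,0],[1,0,0,14,0],[1,0,0,7,0],[1,0,0,0,0],[1,0,0,0,0],[1,0,0,0,0],[1,0,0,0,0],[1,0,0,0,0],[1,0,0,0,0],[1,0,0,0,0],[1,0,0,0,0],[1,0,0,0,0]]])

```text
clock: 3.15
tool_pos: [0.6195, 0.3027, 0.1341]
eef_rot: [0.162, 0.987, 0.0, 0.0]
wrist_force: [0.5, 0.5, -0.3]
finger_gap: -0.0003
grasp_force: 0.0
```

Emit:
arm_command(commands=[[[1,0,0,0,0],[1,0,0,0,0],[1,0,0,0,0],[1,0,0,0,0],[1,0,0,0,0],[1,0,0,0,0],[1,0,0,0,0],[1,0,0,0,0],[1,0,0,0,0],[1,0,0,0,0],[1,0,0,0,0],[1,0,0,0,0]]])

```text
clock: 4.15
tool_pos: [0.6195, 0.3027, 0.134]
eef_rot: [0.162, 0.987, -0.0, 0.0]
wrist_force: [-0.1, 0.5, 0.2]
finger_gap: 0.0001
grasp_force: 0.0
```

Emit:
arm_command(commands=[[[1,0,0,0,0],[1,0,0,0,0],[1,0,0,0,0],[1,0,0,0,0],[1,0,0,0,0],[1,0,0,0,0],[1,0,0,0,0],[1,0,0,0,0],[1,0,0,0,0],[1,0,0,0,0],[1,0,0,0,0],[1,0,0,0,0]]])

```text
clock: 5.15
tool_pos: [0.6194, 0.3027, 0.134]
eef_rot: [0.162, 0.987, -0.0, -0.0]
wrist_force: [0.3, -0.1, -0.4]
finger_gap: 0.0001
grasp_force: 0.0
```

Emit:
arm_command(commands=[[[1,0,0,-15,0],[1,0,0,-25,0],[1,0,0,-20,0],[1,-3,-15,0,0],[1,-6,-25,0,0],[1,-8,-35,0,0],[1,-8,-35,0,0],[1,-8,-35,0,0],[1,-8,-35,0,0],[1,-8,-35,0,0],[1,-8,-35,0,0],[1,-8,-35,0,0]]])

```text
clock: 6.15
tool_pos: [0.5894, 0.0103, 0.1943]
eef_rot: [0.162, 0.987, -0.0, 0.0]
wrist_force: [-0.1, -0.1, 0.1]
finger_gap: 0.0001
grasp_force: 0.0
```

Emit:
arm_command(commands=[[[1,-8,-35,0,0],[1,-8,-35,0,0],[1,-8,-35,0,0],[1,-8,-35,0,0],[1,-8,-35,0,0],[1,-8,-35,0,0],[1,-5,-25,0,0],[1,-3,-13,0,0],[1,0,0,20,0],[1,0,0,30,0],[1,0,0,26,0],[1,0,0,12,0]]])

```text
clock: 7.15
tool_pos: [0.5618, -0.2393, 0.1027]
eef_rot: [0.162, 0.987, 0.001, -0.002]
wrist_force: [-0.1, -0.1, 0.5]
finger_gap: -0.0
grasp_force: 0.0
```

Emit:
arm_command(commands=[[[1,0,0,0,0],[1,0,0,0,0],[1,0,0,0,0],[1,0,0,0,0]]])

```text
clock: 7.48
tool_pos: [0.5647, -0.2414, 0.108]
eef_rot: [0.162, 0.987, -0.001, 0.002]
wrist_force: [-1.0, 0.2, 0.4]
finger_gap: -0.0003
grasp_force: 0.0
```

```bash
python3 - <<'E'
from h import *
p=np.array(ctrl.get_state()['tool_pos']); f=ctrl.grab_frame('side')[:,:,::-1].copy()
print(p); q=proj('side',[p-[0,0,.019],[.563,-.241,.067]]); print(q)
x,y=230,200
c=cv2.resize(f[y:y+120,x:x+120],(600,600),interpolation=cv2.INTER_CUBIC)
for a,col in zip(q,((0,0,255),(255,0,255))):
    u=((a-[x,y]+.5)*5).astype(int); cv2.circle(c,tuple(int(v) for v in u),3,col,-1)
cv2.imwrite('pics/s2.png',c)
E
```

```text
[ 0.56473505 -0.24143053  0.10803709]
[[277.23543499 243.52655947]
 [275.95635426 252.12593481]]
```

View pics/s2.png

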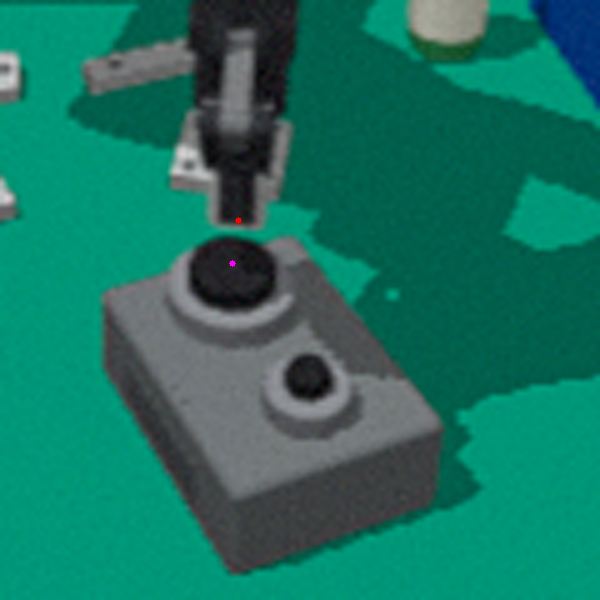

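The tips are centred over the large button (crop 232,262) with about 20 mm of clearance. I'll press it gently.

Emit:
arm_command(commands=[[[1,0,0,0,0],[1,0,0,6,0],[1,0,0,7,0],[1,0,0,4,0],[1,0,0,2,0],[1,0,0,2,0],[1,0,0,2,0],[1,0,0,1,0],[1,0,0,0,0],[1,0,0,0,0]]])

```text
clock: 8.37
tool_pos: [0.5633, -0.2409, 0.0822]
eef_rot: [0.162, 0.987, 0.0, -0.0]
wrist_force: [-2.2, 1.0, 3.7]
finger_gap: 0.0004
grasp_force: 1.7
```

Emit:
arm_command(commands=[[[1,0,0,1,0],[1,0,0,1,0],[1,0,0,0,0],[1,0,0,0,0]]])

```text
clock: 8.7
tool_pos: [0.5636, -0.2411, 0.0802]
eef_rot: [0.162, 0.987, -0.0, 0.0]
wrist_force: [-2.2, 1.8, 5.1]
finger_gap: -0.0001
grasp_force: 2.3
```

Emit:
arm_command(commands=[[[1,0,0,1,0],[1,0,0,0.5,0],[1,0,0,0,0],[1,0,0,0,0]]])

```text
clock: 9.03
tool_pos: [0.5636, -0.2411, 0.0797]
eef_rot: [0.162, 0.987, -0.0, 0.0]
wrist_force: [-4.7, 2.6, 10.6]
finger_gap: 0.0
grasp_force: 5.6
```

Force rose to 10.6 N with only 0.5 mm more travel, so the button is fully down. I'll release it and go to the bridge plate.

Emit:
arm_command(commands=[[[1,0,0,-3,0],[1,0,0,-5,0],[1,0,0,-10,0],[1,0,0,-15,0],[1,0,0,-15,0],[1,0,0,-12,0],[1,0,0,0,0],[1,8,10,0,0],[1,14,17,0,0],[1,18,22,0,0],[1,18,22,0,0],[1,18,22,0,0]]])

```text
clock: 10.03
tool_pos: [0.5195, -0.1265, 0.1371]
eef_rot: [0.162, 0.987, 0.0, -0.001]
wrist_force: [-0.2, 0.7, -0.8]
finger_gap: -0.0003
grasp_force: 0.0
```

Emit:
arm_command(commands=[[[1,18,22,0,0],[1,18,22,0,0],[1,18,22,0,0],[1,16,18,0,0],[1,10,11,0,0],[1,0,0,0,0],[1,0,0,0,0],[1,0,0,0,0],[1,0,0,0,0],[1,0,0,0,0]]])

```text
clock: 10.87
tool_pos: [0.4764, -0.014, 0.1384]
eef_rot: [0.163, 0.987, -0.0, 0.0]
wrist_force: [-0.6, -0.5, 0.7]
finger_gap: -0.0
grasp_force: 0.0
```

Down 84 mm to TCP z ≈ 0.054 (tips 25 mm above the plate), gently, then hold.

Emit:
arm_command(commands=[[[1,0,0,8,0],[1,0,0,15,0],[1,0,0,18,0],[1,0,0,15,0],[1,0,0,12,0],[1,0,0,8,0],[1,0,0,5,0],[1,0,0,3,0],[1,0,0,0,0],[1,0,0,0,0],[1,0,0,0,0],[1,0,0,0,0]]])

```text
clock: 11.87
tool_pos: [0.4763, -0.0131, 0.0551]
eef_rot: [0.162, 0.987, -0.0, 0.001]
wrist_force: [0.3, 0.4, -0.6]
finger_gap: 0.0001
grasp_force: 0.0
```

```bash
python3 - <<'E'
from h import *
p=np.array(ctrl.get_state()['tool_pos']); f=ctrl.grab_frame('side')[:,:,::-1].copy()
print(p); x,y=170,150
c=cv2.resize(f[y:y+150,x:x+160],(640,600),interpolation=cv2.INTER_CUBIC)
for a,col in zip(proj('side',[p-[0,0,.019],[.476,-.0135,.01]]),((0,0,255),(255,0,255))):
    u=((a-[x,y]+.5)*4).astype(int); cv2.circle(c,tuple(int(v) for v in u),3,col,-1)
cv2.imwrite('pics/s3.png',c)
E
```

```text
[ 0.47633832 -0.01308339  0.05511371]
```

View pics/s3.png

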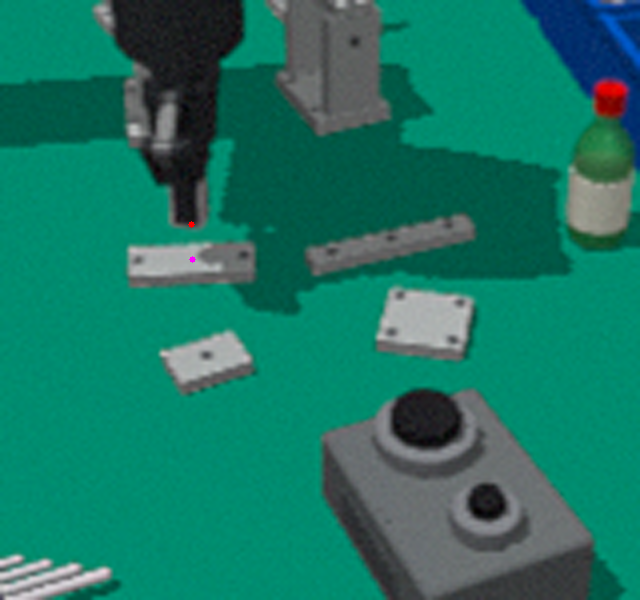

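Emit:
arm_command(commands=[[[1,0,0,0,0],[1,0,0,0,0],[1,0,0,0,0],[1,0,0,0,0],[1,0,0,0,0],[1,0,0,0,0],[1,0,0,0,0],[1,0,0,0,0],[1,0,0,0,0],[1,0,0,0,0],[1,0,0,0,0],[1,0,0,0,0]]])

```text
clock: 12.92
tool_pos: [0.4759, -0.013, 0.0545]
eef_rot: [0.162, 0.987, 0.0, 0.0]
wrist_force: [-0.9, 0.0, -0.4]
finger_gap: -0.0
grasp_force: 0.0
```

Emit:
arm_command(commands=[[[1,0,0,0,0],[1,0,0,0,0],[1,0,0,0,0],[1,0,0,0,0],[1,0,0,0,0],[1,0,0,0,0],[1,0,0,0,0],[1,0,0,0,0],[1,0,0,0,0],[1,0,0,0,0],[1,0,0,0,0],[1,0,0,0,0]]])

```text
clock: 13.92
tool_pos: [0.4758, -0.013, 0.0545]
eef_rot: [0.162, 0.987, 0.0, -0.0]
wrist_force: [-0.1, -0.4, 0.7]
finger_gap: 0.0003
grasp_force: 0.0
```

Emit:
arm_command(commands=[[[1,0,0,0,0],[1,0,0,0,0],[1,0,0,0,0],[1,0,0,0,0],[1,0,0,0,0],[1,0,0,0,0]]])

```text
clock: 14.42
tool_pos: [0.4758, -0.013, 0.0545]
eef_rot: [0.162, 0.987, 0.0, -0.0]
wrist_force: [-0.1, 0.0, 0.8]
finger_gap: 0.0003
grasp_force: 0.0
```

The picture shows the fingertips (crop 192,224) directly above the middle of the two-hole bridge plate (192,259). The button is back up, and the hold has lasted over 2 s.

```bash
python3 -c "
from plant import ctrl
print(ctrl.hand_in())"
```

```text
the job is handed in; nothing more can be done
None
```

The job is handed in, with no verdict returned: I pointed at the open bracket for over 2 s, pressed the large button fully down and let it come back up, then pointed at the bridge plate for over 2 s and finished there, 14.4 s in all.

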